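# Point out the balance tube and its place in the centrifuge rotor

### The arm

A 7-joint arm with a two-finger parallel gripper is mounted at the origin on the work surface. World frame = base frame: x ahead of the robot, y to its left, z up, the work surface at z = 0. Lengths are in m, angles in rad, forces in N, time in s.
With the tool pointing down it reaches from about 0.35 to 0.9 m from the base axis. Payload 8.1 kg.
Tool frame: the origin (TCP) lies at the very end of the fingers, on their centre line; the grasp point (between the pads) lies 19 mm behind it; z points along the fingers, y is the direction in which the jaws open and shut (so a half turn about z gives the same grasp; the last joint's range is limited). The gripper opens to 92 mm and grips with 3 to 60 N. Pads are 19 mm wide; open, the fingers measure 130 mm over their backs; the gripper's body (75 mm by 190 mm) begins 47 mm behind the grasp point.
Start: joints at [1.228, 0.434, 0.025, 1.573, -0.012, 1.134, -0.075], TCP at [0.148, -0.607, 0.192] pointing down, gripper open.
Joint ranges: [-2.62, 2.62], [-0.44, 2.09], [-1.27, 1.32], [0.08, 2.57], [-1.32, 4.46], [0.12, 2], [-2.74, 2.74]. Speed limits (rad/s): [2.22, 2.22, 3.01, 3.01, 3.14, 3.14, 3.14].

### API

Orientations are given as a unit quaternion [w, x, y, z].
In Python, from rig import observe, snapshot, close_job, recognise, regions_of gives the robot as it stands.
- The arm moves only by the tool servo_tool, never from a script. Its argument "moves" is a list of rows, each a list of 7 numbers: the shift along the tool's x, y, z in mm, then the turn, a rotation vector about the tool's x, y, z in rad, then the finger opening in mm, from 0 to 91.8. In form: [[tx, ty, tz, rx, ry, rz, fingers], ...]. A call has 1 to 8 rows; each row shifts and turns the commanded pose from where the row before left it, along the tool's axes as they then stand; what a row does not reach is not made up. A row lasts 1/12 s, in which the tool goes at most 41.7 mm and 7.16 degrees, less where a joint would pass 70% of its speed; a pose out of reach is approached as far as the arm can. A call is refused whole if a number of a shift passes 41.7 or a number of a turn 0.125, either way. A call with a gripper value outside its range is refused whole. The fingers move at their own pace and stop on an object; "force" is the grip in N (left out, the last holds). Time passes only in rows, so rows that do not move let the fingers close. It gives the time, the measured TCP pose, the force and the opening at its end, in the units of the state.
- observe(): the state, without advancing time (a new reading comes with each control period).
- snapshot(name): name is "side" or "top"; returns a dict with "color" (420x560x3 uint8, red, green, blue), "mtx" (3x3 intrinsics, pixels), "rvec" (rotation vector, rad) and "tvec" (3), from world to camera coordinates, as OpenCV has them. Camera axes: x right, y down, z forward; pixel columns grow to the right and rows downward; lengths in m; the calibration is good to about 2 mm. A picture is of the moment at which its call begins. There is no depth.
- close_job(): hands the job in, once; it reports no verdict.
Trained networks look in a picture, given as the dict that the camera call returned (one of the last four; its "shot" number tells which), for a name from the list of things; names that differ only in an ending like _2 or _b are one class to them, and where a whole thing is asked for, a point or a joint stands for the part that bears it (a point fixed in the world has none). Each returns a list of dicts, best first, with "score" (0 to 1); they miss things now and then, are a little off and sometimes report something else, mostly with a low value. They report only what shows in the picture. A call takes as long as a camera call. They do not tell look-alikes from the thing itself.
- recognise(picture, thing): "bbox" ([left, top, right, bottom] in pixels, round what is visible of it).
- regions_of(picture, thing): "pixels" (420x560 bool, what is visible of it) and "bbox" ([left, top, right, bottom] in pixels, round what is visible of it).
The state is a dict: "time_s": time; "q": joint angles; "qvel": joint speeds; "tau": joint torques, N m; "tool_pos": TCP position; "eef_rot": TCP orientation; "force": force on the tool from outside, world axes, zero at the start; "wrist_torque": the same for the moment, N m; "grip_width": finger opening in m.
Only numpy, scipy, OpenCV 4.12 (cv2) and the standard library are available. Lean on these libraries where they do the work, as an engineer would, in place of code of your own. Each camera call takes 0.05 s, during which the arm holds its last target.

### The job

One tube is already in the rotor of the open centrifuge: show the trainee how to balance it, by pointing with the fingertips first at its twin in the wire rack (the tube of the same size with the same wide screw cap) and then at the empty rotor place straight across from the loaded one, where the twin must go. Each time bring the fingertips from above to a couple of centimetres over it and hold still there for at least one second; do not bring them down over any other tube or rotor place, touch nothing at all, and do not grip, move or lift anything. When you have shown the place, draw back at least a hand's length from it so that the trainee can load the tube.

Things in the scene. Friction and masses are not known exactly. Their poses are not given: they have to be found in the camera images.
- centrifuge: Small white bench centrifuge, fixed. Origin: under its housing, on the rotor axis; z up. Housing 290 mm (x) by 270 mm (y), its flat top 165 mm above the bench, with a round chamber opening of 232 mm about the origin's axis. Its own -x side is the front, with a sloping control panel out to x = -195 mm, below 160 mm. The lid stands open on its +x side.
- lid_hinge (a point): Middle of the lid's hinge line, at x = 150 mm, z = 169 mm of the centrifuge. The lid, 285 mm long, 260 mm wide and 50 mm thick, stands open from here, leaning 6 to 19 degrees outwards (+x of the centrifuge) from the vertical, up to about 450 mm above the bench.
- rotor_centre (a point): Point on the vertical axis of the rotor at the height of the mouths of its six places, 160 mm above the bench. The central nut, 32 mm across, ends 8 mm above this point. The rotor turns freely about this axis if it is touched; it may stand at any angle at the start.
- empty_place (a point): Centre of the mouth of the empty rotor place straight across from the loaded one, 58 mm from the rotor axis, 160 mm above the bench (5 mm below the housing's top). The six places are metal sleeves with a 21 mm bore and a 26 mm rim, 60 degrees apart; they lean 35 degrees, their mouths towards the axis. Only one is loaded.
- loaded_place (a point): Centre of the mouth of the loaded rotor place, 58 mm from the rotor axis on the other side, 160 mm above the bench.
- loaded_cap (a point): Centre of the top of the cap of the tube in the rotor, about 186 mm above the bench and 40 mm from the rotor axis. This tube is the same kind as the twin and leans 35 degrees like its place, its cap 16 mm clear of the mouth; the edge of the cap ends about 193 mm above the bench.
- rack: Blue wire rack, fixed, 66 mm (x) by 176 mm (y), 59 mm tall, with 3 by 8 square cells of 22 mm. Origin: under its middle; its y axis is the long side. Four different tubes stand in it, at least 49 mm apart, in any order, with their feet 6 mm above the bench.
- twin_tube: The twin: loose whitish plastic tube of 16 mm diameter with a wide flat ribbed white screw cap of 22 mm diameter and 16 mm height, 100 mm tall over all, upright in the rack. Origin: centre of its foot, z up.
- twin_cap (a point): Centre of the top of the twin's cap, about 106 mm above the bench.
- long_tube: Other tube in the rack, loose: 14 mm diameter, 112 mm tall, with a narrow white push-in stopper. Origin: centre of its foot, z up.
- long_top (a point): Centre of the top of the long tube's stopper, about 118 mm above the bench.
- short_tube: Other tube in the rack, loose: 16 mm diameter, 72 mm tall, with a flat hinged snap lid of 18 mm. Origin: centre of its foot, z up.
- short_top (a point): Centre of the top of the short tube's lid, about 78 mm above the bench.
- glass_tube: Other tube in the rack, loose: plain open glass tube of 13 mm diameter, 86 mm tall, no cap. Origin: centre of its foot, z up.
- glass_top (a point): Centre of the open mouth of the glass tube, about 92 mm above the bench.
- bottle: Loose brown glass bottle, 66 mm diameter, 140 mm tall, beyond the rack. Origin: centre of its foot. Bystander.
- beaker: Loose empty glass beaker, 74 mm diameter at the lip, 85 mm tall, beyond the rack. Origin: centre of its foot. Bystander.
- tip_box: Loose box of pipette tips, 85 by 122 mm, 72 mm tall, left of the rack. Origin: centre of its underside. Bystander. A pen and a spare cap, under 20 mm tall, lie between rack and robot; a pipette stand 340 mm tall, a mixer and other equipment stand along the back and sides of the bench, out of the way.
Mind the look-alikes: they are no part of the job. Leave any pink, purple or red look-alike of the twin_tube alone.

How it is judged:
By the outcome, as a careful person would: the job done as asked, in the order asked, and still so for the second after the job is handed in, with the robot touching nothing.
It also fails if it takes over 40 s, if anything falls off the work surface, if the arm or the gripper's body presses on something with over 40 N, if the wrist force passes 120 N, or if a joint passes its speed limit or range.

## Working session

There is one attempt and no reset: what is moved stays moved. The work goes in short steps, Python scripts to look and compute and a tool call to move; the robot and the scene stay as the last step left them, time stands still between calls to the robot, and variables do not carry over. Pictures are saved under pics/ and viewed, and the job is handed in when it is done.

Besides the shell and the picture viewer there is one more tool, called after ">>>" as a command line: name --pt "numbers of a row" for each row, then --argument value for the rest. servo_tool: Moves the arm, as the interface text tells. Its arguments: {"type":"object","properties":{"moves":{"type":"array","items":{"type":"array","items":{"type":"number"}}},"force":{"type":"number"}},"required":["moves"]}

```bash
mkdir -p pics; ls; cat > h.py <<'E'
import numpy as np, cv2, pickle
from rig import *
def save(n,img): cv2.imwrite(f'pics/{n}.png',cv2.cvtColor(img,cv2.COLOR_RGB2BGR))
def P(s,X):
    p,_=cv2.projectPoints(np.array(X,float).reshape(-1,1,3),np.array(s['rvec'],float),np.array(s['tvec'],float),np.array(s['mtx'],float),None); return p.reshape(-1,2)
def ray(s,uv):
    R=cv2.Rodrigues(np.array(s['rvec'],float))[0]; t=np.array(s['tvec'],float).ravel()
    d=R.T@np.linalg.inv(s['mtx'])@np.array([uv[0],uv[1],1.]); return -R.T@t,d/np.linalg.norm(d)
def atz(s,uv,z):
    c,d=ray(s,uv); return c+d*(z-c[2])/d[2]
E
python3 - <<'E'
from h import *
o=observe(); print({k:np.round(v,3) for k,v in o.items()})
S={}
for n in('side','top'):
    s=snapshot(n); S[n]=s; save(n+'0',s['color']); print(n,s['shot'],ray(s,(280,210)))
    for th in ('twin_tube','twin_cap','long_tube','short_tube','glass_tube','rack','centrifuge','loaded_cap','empty_place','loaded_place','rotor_centre','bottle','beaker','tip_box'):
        try: print(th,[(np.round(r['bbox']).tolist(),round(r['score'],2)) for r in recognise(s,th)][:4])
        except Exception as e: print(th,e)
pickle.dump(S,open('s0.pkl','wb'))
E
```

```text
pics
{'time_s': np.float64(0.0), 'q': array([ 1.228,  0.435,  0.025,  1.574, -0.012,  1.134, -0.075]), 'qvel': array([ 0.   ,  0.   ,  0.001,  0.   , -0.001, -0.   ,  0.001]), 'tau': array([ 0.0000e+00, -6.6785e+01,  9.8500e-01, -3.1446e+01, -6.1000e-02,
        4.3000e-02,  0.0000e+00]), 'tool_pos': array([ 0.148, -0.607,  0.191]), 'eef_rot': array([-0.001,  0.993,  0.12 , -0.   ]), 'force': array([-0.637, -0.673, -0.498]), 'wrist_torque': array([-0.013, -0.033,  0.026]), 'grip_width': np.float64(0.092)}
side 1 (array([0.11675376, 0.93230236, 0.68979891]), array([ 0.42526742, -0.76240986, -0.48772823]))
twin_tube [([244.0, 245.0, 254.0, 279.0], 0.78), ([231.0, 258.0, 238.0, 296.0], 0.72), ([257.0, 252.0, 269.0, 282.0], 0.5), ([287.0, 241.0, 293.0, 280.0], 0.43)]
twin_cap [([246.0, 243.0, 251.0, 280.0], 0.7), ([239.0, 234.0, 249.0, 264.0], 0.65), ([257.0, 249.0, 266.0, 282.0], 0.58)]
long_tube [([287.0, 241.0, 292.0, 278.0], 0.71), ([306.0, 154.0, 361.0, 177.0], 0.55)]
short_tube [([258.0, 270.0, 264.0, 301.0], 0.58)]
glass_tube [([260.0, 270.0, 265.0, 303.0], 0.42)]
rack [([249.0, 2
[... 841 characters left out ...]
 244.0], 0.49), ([300.0, 89.0, 559.0, 292.0], 0.23)]
short_tube [([241.0, 228.0, 248.0, 236.0], 0.53), ([296.0, 88.0, 556.0, 293.0], 0.42)]
glass_tube [([185.0, 230.0, 194.0, 238.0], 0.36)]
rack [([180.0, 218.0, 250.0, 249.0], 0.58)]
centrifuge [([299.0, 85.0, 558.0, 292.0], 0.87)]
loaded_cap [([342.0, 179.0, 423.0, 256.0], 0.86), ([186.0, 230.0, 194.0, 235.0], 0.7)]
empty_place [([343.0, 184.0, 425.0, 257.0], 0.68)]
loaded_place []
rotor_centre [([343.0, 175.0, 422.0, 254.0], 0.91)]
bottle [([222.0, 137.0, 249.0, 169.0], 0.83), ([89.0, 203.0, 134.0, 250.0], 0.37)]
beaker [([169.0, 150.0, 199.0, 180.0], 0.7)]
tip_box [([87.0, 199.0, 136.0, 248.0], 0.89), ([242.0, 226.0, 247.0, 237.0], 0.22)]
```

```bash
python3 - <<'E'
from h import *
S=pickle.load(open('s0.pkl','rb'))
a=S['top']['color'];b=S['side']['color']
save('topc',cv2.resize(a[120:270,160:260],None,fx=4,fy=4,interpolation=cv2.INTER_CUBIC))
save('rotc',cv2.resize(a[165:270,325:445],None,fx=5.5,fy=5.5,interpolation=cv2.INTER_CUBIC))
save('sidec',cv2.resize(b[140:320,170:390],None,fx=3.3,fy=3.3,interpolation=cv2.INTER_CUBIC))
E
```

```text
(no output)
```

View pics/top0.png

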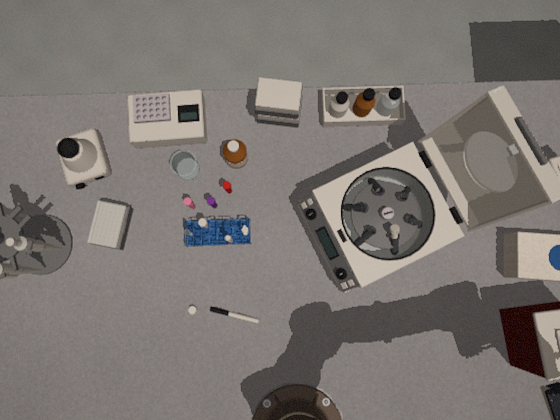

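View pics/topc.png

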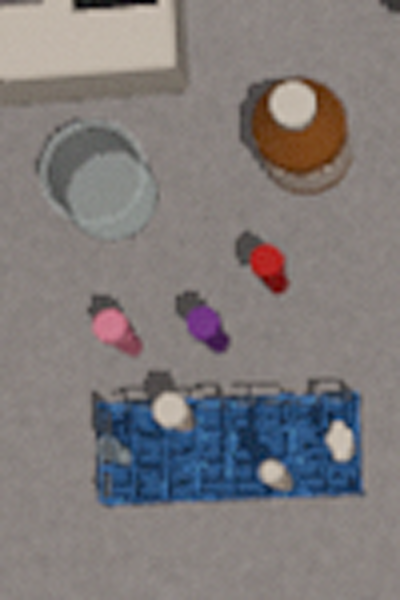

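View pics/rotc.png

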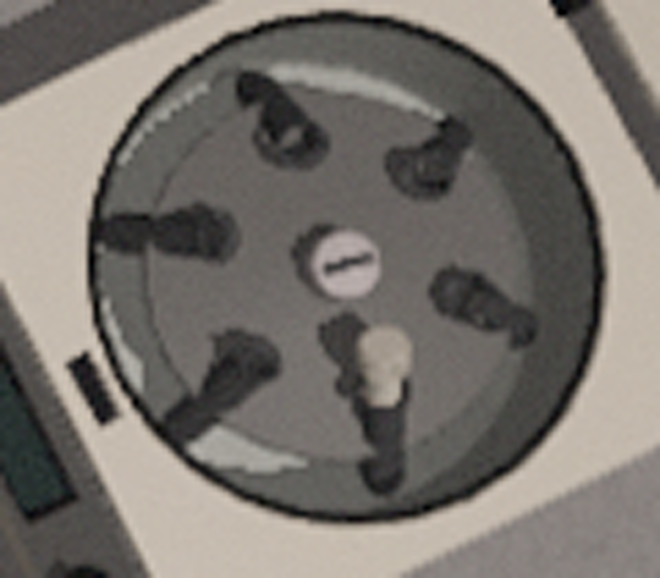

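View pics/sidec.png

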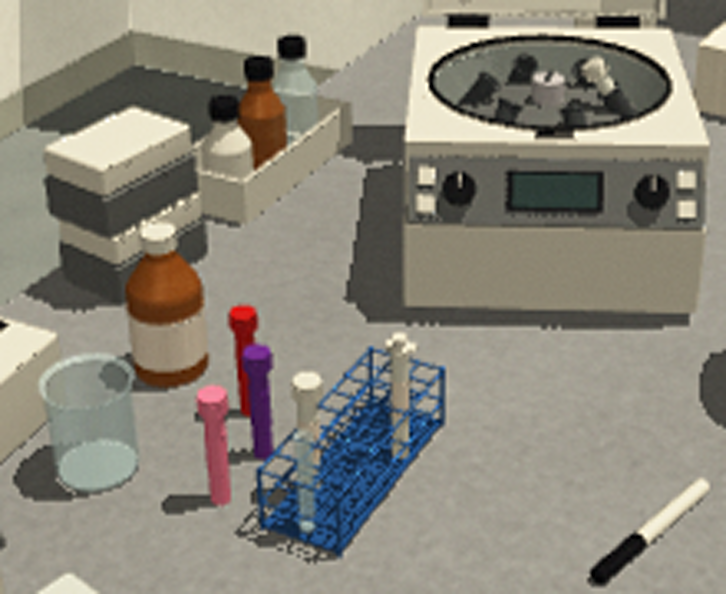

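View pics/side0.png

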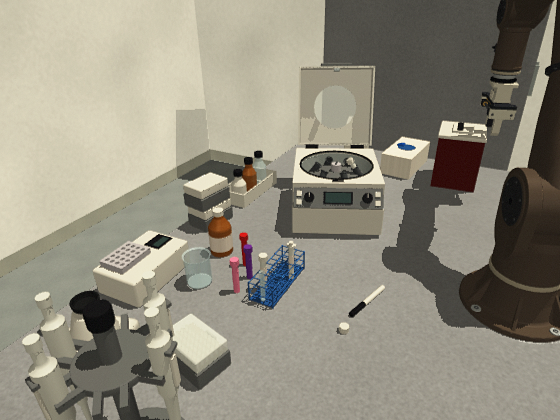

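The top view shows four tubes in the blue rack:
- (203,222): wide white cap.
- (229,238): narrow white stopper.
- (245,230): snap lid.
- (188,232): open glass tube.

The pink, purple and red look-alikes stand outside the rack, behind it. The wide round cap at (203,222) fits the twin. In the rotor, the loaded tube is at about (395,231), toward the bottom right. I'll measure these next.

```bash
python3 - <<'E'
from h import *
S=pickle.load(open('s0.pkl','rb')); s=S['top']; d=S['side']
g=lambda x:np.round(np.array(x)*1000).tolist()
print(s['mtx'])
for n,uv,z in (('twin',(202.7,222),.106),('long',(228,237.5),.118),('short',(245,229.5),.078),('glass',(186.5,230),.092),('pink',(187.5,201),.1),('purp',(211,200.5),.1),('red',(227,185),.1),('bottle',(233,146),.14)):
    w=atz(s,uv,z); print(n,g(w),'side px',P(d,w).round())
# masks
for i,(c,z) in enumerate([((203,222),.106),((229,238),.118)]):
    im=s['color'][c[1]-9:c[1]+10,c[0]-9:c[0]+10].astype(int)
    m=(im[...,0]>140)&(im[...,2]>120); n,l,st,ce=cv2.connectedComponentsWithStats(m.astype(np.uint8)); print(st,ce+np.array(c)-9)
# chamber opening: circle 232 at z=.165
hsv=s['color'].astype(int); dark=(hsv.sum(2)<330).astype(np.uint8)
# rotor pixels from crop
cr=lambda u,v:(325+u/5.5-.4,165+v/5.5-.4)
ctr=atz(s,cr(347,264),.168); print('nut',g(ctr))
cap=atz(s,cr(385,357),.186);print('cap',g(cap))
ring=[(90,262),(603,262),(340,12),(360,521),(160,80),(540,120),(180,455),(550,415)]
pts=np.array([atz(s,cr(*p),.165) for p in ring])
A=np.c_[2*pts[:,:2],np.ones(8)]; sol=np.linalg.lstsq(A,(pts[:,:2]**2).sum(1),rcond=None)[0]; print('ring',g(sol[:2]),np.sqrt(sol[2]+(sol[:2]**2).sum()))
for p in [(292,138),(425,168),(462,287),(385,400),(248,358),(212,232)]:
    w=atz(s,cr(*p),.160); v=w-ctr; print(p,g(w),np.linalg.norm(v[:2]).round(4),np.degrees(np.arctan2(v[1],v[0])).round(1))
v=cap-ctr;print('cap r,ang',np.linalg.norm(v[:2]),np.degrees(np.arctan2(v[1],v[0])))
print('side nut px',P(d,ctr),'cap',P(d,cap))
E
```

```text
[[514.08007041   0.         268.1764747 ]
 [  0.         514.08007041 195.07207969]
 [  0.           0.           1.        ]]
twin [558.0, 232.0, 106.0] side px [[263. 254.]]
long [514.0, 165.0, 118.0] side px [[291. 241.]]
short [537.0, 123.0, 78.0] side px [[291. 243.]]
glass [539.0, 277.0, 92.0] side px [[260. 271.]]
pink [616.0, 273.0, 100.0] side px [[234. 258.]]
purp [615.0, 210.0, 100.0] side px [[248. 245.]]
red [656.0, 167.0, 100.0] side px [[244. 233.]]
bottle [753.0, 146.0, 140.0] side px [[218. 209.]]
[[  0   0  19  19 294]
 [  0   1   1   1   1]
 [  9   0   1   1   1]
 [  4   5   9   9  62]
 [ 14   5   1   1   1]
 [ 17   4   2   1   2]] [[203.11904762 222.09863946]
 [194.         214.        ]
 [203.         213.        ]
 [202.22580645 222.03225806]
 [208.         218.        ]
 [211.5        217.        ]]
[[  0   0  19  19 321]
 [  5   6   6   7  29]
 [  1  17   1   1   1]
 [  6  17   1   1   1]
 [  8  16   3   2   5]
 [ 13  16   1   1   1]
 [ 15  16   1   2   2]
 [ 13  18   1   1   1]] [[229.08722741 237.75700935]
 [227.75862069 237.79310345]
 [221.         246.        ]
 [226.         246.        ]
 [228.8        245.4       ]
 [233.         245.        ]
 [235.         245.5       ]
 [233.         247.        ]]
nut [561.0, -242.0, 168.0]
cap [517.0, -252.0, 186.0]
ring [563.0, -240.0] 0.11676517635185352
(292, 138) [622.0, -222.0, 160.0] 0.0636 18.2
(425, 168) [606.0, -282.0, 160.0] 0.0603 -42.4
(462, 287) [550.0, -296.0, 160.0] 0.055 -101.8
(385, 400) [499.0, -257.0, 160.0] 0.0638 -166.3
(248, 358) [520.0, -195.0, 160.0] 0.0618 131.6
(212, 232) [579.0, -182.0, 160.0] 0.0619 73.5
cap r,ang 0.04567669582571131 -167.13047760358452
side nut px [[335.57291742 162.66221086]] cap [[350.0879121  158.69503438]]
```

```bash
cat >> h.py <<'E'
from scipy.spatial.transform import Rotation as Ro
def plan(target, yaw=None, step=38, rmax=.115):
    """rows from measured pose to world target (m); yaw = heading of tool y axis, rad; tool z down"""
    o=observe(); p=np.array(o['tool_pos']); q=np.array(o['eef_rot']); R=Ro.from_quat(np.r_[q[1:],q[0]])
    if yaw is None: y=R.as_matrix()[:,1]; yaw=np.arctan2(y[1],y[0])
    y=np.array([np.cos(yaw),np.sin(yaw),0]); z=np.array([0,0,-1.]); Rt=Ro.from_matrix(np.c_[np.cross(y,z),y,z])
    rv=(R.inv()*Rt).as_rotvec(); D=(np.array(target)-p)*1000
    n=max(1,int(np.ceil(max(np.linalg.norm(D)/step,np.linalg.norm(rv)/rmax))))
    print('n',n,'rv',rv.round(3)); Rc=R
    for i in range(n):
        t=Rc.inv().apply(D/n); print(np.r_[t.round(0),(rv/n).round(3)].tolist()); Rc=Rc*Ro.from_rotvec(rv/n)
E
python3 - <<'E'
from h import *
S=pickle.load(open('s0.pkl','rb')); s=S['top']; d=S['side']
c=np.array([.5627,-.2397]); a=np.radians(15.3); r=np.array([np.cos(a),np.sin(a)])
for n,s,(x0,y0,x1,y1),k in (('t',S['top'],(325,165,445,270),5.5),('s',S['side'],(285,140,390,190),7),('rk',S['top'],(170,175,260,260),6),('rks',S['side'],(220,225,315,315),6)):
    im=cv2.resize(s['color'][y0:y1,x0:x1],None,fx=k,fy=k,interpolation=cv2.INTER_CUBIC)
    for X,col in ((np.r_[c+.058*r,.16],(0,255,0)),(np.r_[c-.058*r,.16],(255,255,0)),(np.r_[c-.04*r,.186],(255,0,0)),(np.r_[c,.168],(0,0,255)),((.558,.232,.106),(0,200,0)),((.514,.165,.118),(255,0,0)),((.537,.123,.078),(0,255,255)),((.539,.277,.092),(255,255,0))):
        p=P(s,X)[0]; print(n,p.round(1)); q=((p+.5-[x0,y0])*k).astype(int).tolist(); cv2.drawMarker(im,q,col,cv2.MARKER_CROSS,12,1)
    for i in range(6):
        b=a+i*np.pi/3; t=np.linspace(0,2*np.pi,40)
        rr=np.array([np.cos(b),np.sin(b)]); tt=np.array([-rr[1],rr[0]])
        C=[np.r_[c+.058*rr+.013*(np.cos(u)*rr*np.cos(.61)+np.sin(u)*tt), .16+ .013*np.cos(u)*np.sin(.61)] for u in t]
        cv2.polylines(im,[((P(s,C)+.5-[x0,y0])*k).astype(np.int32)],True,(0,255,0) if i==0 else (255,120,0),1)
    save('chk_'+n,im)
E
```

```text
t [378.8 190.9]
t [393.7 234.4]
t [393.8 226.6]
t [386.9 212.1]
t [202.8 221.9]
t [228.1 237.6]
t [244.9 229.7]
t [186.6 230.1]
s [317.2 163.8]
s [352.9 166.4]
s [347.8 158.5]
s [335.  162.8]
s [262.8 253.9]
s [291.3 240.9]
s [290.9 243.5]
s [260.2 270.8]
rk [378.8 190.9]
rk [393.7 234.4]
rk [393.8 226.6]
rk [386.9 212.1]
rk [202.8 221.9]
rk [228.1 237.6]
rk [244.9 229.7]
rk [186.6 230.1]
rks [317.2 163.8]
rks [352.9 166.4]
rks [347.8 158.5]
rks [335.  162.8]
rks [262.8 253.9]
rks [291.3 240.9]
rks [290.9 243.5]
rks [260.2 270.8]
```

View pics/chk_t.png

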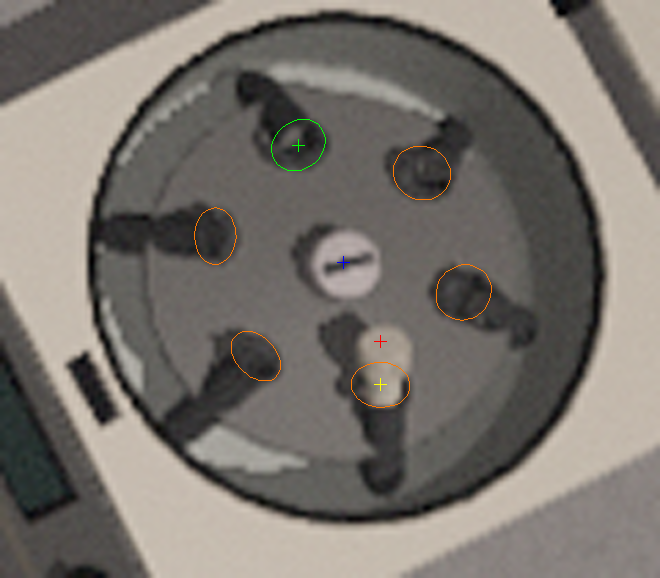

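View pics/chk_s.png

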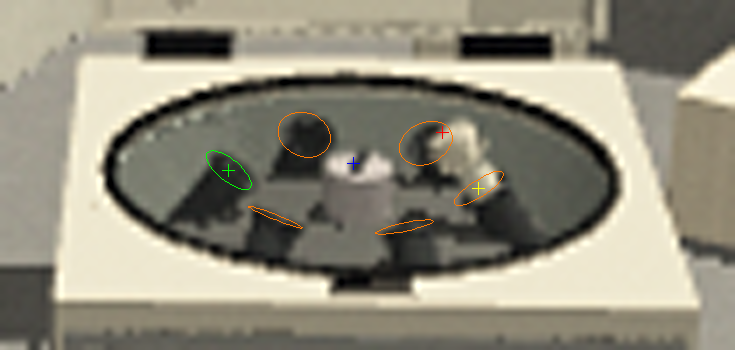

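View pics/chk_rk.png

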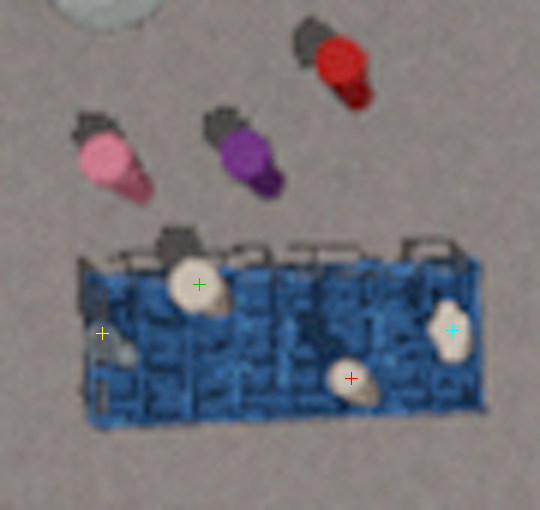

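View pics/chk_rks.png

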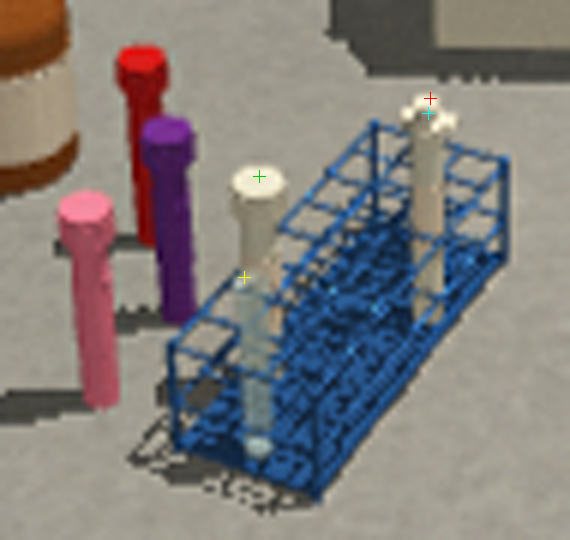

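The overlays agree in both views. The wide white cap at top (203,222) / side (263,254) is the twin: it is the only one in the rack with a broad round cap, and the side view shows the wide ribbed cap clearly. The empty place opposite the loaded one is at top (378,190) / side (317,164).

World targets, in m:
- **Twin cap:** (0.558, 0.232, 0.106)
- **Empty place:** (0.620, -0.2235, 0.160)

First I'll lift with the fingers shut.

>>> servo_tool --pt "0 0 -20 0 0 0 0" --pt "0 0 -30 0 0 0 0" --pt "0 0 -30 0 0 0 0" --pt "0 0 -30 0 0 0 0" --pt "0 0 -30 0 0 0 0" --pt "0 0 -30 0 0 0 0"

```text
time_s: 2.0
tool_pos: [0.1483, -0.6069, 0.3639]
eef_rot: [0.0, 0.993, 0.12, 0.0]
force: [-1.2, -0.4, -0.8]
grip_width: 0.0562
```

```bash
python3 - <<'E'
from h import *
plan((.40,-.05,.36),np.radians(14),step=35)
E
```

```text
n 18 rv [ 0.     0.    -1.575]
[21.0, -27.0, 0.0, 0.0, 0.0, -0.088]
[23.0, -25.0, 0.0, 0.0, 0.0, -0.088]
[25.0, -23.0, 0.0, 0.0, 0.0, -0.088]
[27.0, -20.0, 0.0, 0.0, 0.0, -0.088]
[29.0, -18.0, 0.0, 0.0, 0.0, -0.088]
[30.0, -15.0, 0.0, 0.0, 0.0, -0.088]
[32.0, -13.0, 0.0, 0.0, 0.0, -0.088]
[32.0, -10.0, 0.0, 0.0, 0.0, -0.088]
[33.0, -7.0, 0.0, 0.0, 0.0, -0.088]
[34.0, -4.0, 0.0, 0.0, 0.0, -0.088]
[34.0, -1.0, 0.0, 0.0, 0.0, -0.088]
[34.0, 2.0, 0.0, 0.0, 0.0, -0.088]
[34.0, 5.0, 0.0, 0.0, 0.0, -0.088]
[33.0, 8.0, 0.0, 0.0, 0.0, -0.088]
[32.0, 11.0, 0.0, 0.0, 0.0, -0.088]
[31.0, 13.0, 0.0, 0.0, 0.0, -0.088]
[30.0, 16.0, 0.0, 0.0, 0.0, -0.088]
[28.0, 19.0, 0.0, 0.0, 0.0, -0.088]
```

>>> servo_tool --pt "21 -27 0 0 0 -0.088 0" --pt "23 -25 0 0 0 -0.088 0" --pt "25 -23 0 0 0 -0.088 0" --pt "27 -20 0 0 0 -0.088 0" --pt "29 -18 0 0 0 -0.088 0" --pt "30 -15 0 0 0 -0.088 0" --pt "32 -13 0 0 0 -0.088 0" --pt "32 -10 0 0 0 -0.088 0"

```text
time_s: 2.67
tool_pos: [0.2595, -0.3575, 0.3624]
eef_rot: [0.0, 0.89, 0.457, -0.0]
force: [0.9, -0.3, 0.3]
grip_width: 0.0038
```

>>> servo_tool --pt "33 -7 0 0 0 -0.088 0" --pt "34 -4 0 0 0 -0.088 0" --pt "34 -1 0 0 0 -0.088 0" --pt "34 2 0 0 0 -0.088 0" --pt "34 5 0 0 0 -0.088 0" --pt "33 8 0 0 0 -0.088 0" --pt "32 11 0 0 0 -0.088 0" --pt "31 13 0 0 0 -0.088 0"

```text
time_s: 3.33
tool_pos: [0.3705, -0.1095, 0.3625]
eef_rot: [0.001, 0.678, 0.735, -0.0]
force: [1.1, -0.4, 0.2]
grip_width: 0.0007
```

```bash
python3 - <<'E'
from h import *
o=observe(); print(o['q'].round(2),o['time_s'],o['tool_pos'])
plan((.558,.232,.30),np.radians(14),step=36)
E
```

```text
[ 0.72 -0.04 -0.53  1.75 -0.02  1.42  0.27] 3.3333 [ 0.37047291 -0.1095093   0.36251496]
n 11 rv [ 0.001  0.001 -0.163]
[30.0, 20.0, 6.0, 0.0, 0.0, -0.015]
[29.0, 20.0, 6.0, 0.0, 0.0, -0.015]
[29.0, 20.0, 6.0, 0.0, 0.0, -0.015]
[29.0, 21.0, 6.0, 0.0, 0.0, -0.015]
[28.0, 21.0, 6.0, 0.0, 0.0, -0.015]
[28.0, 22.0, 6.0, 0.0, 0.0, -0.015]
[28.0, 22.0, 6.0, 0.0, 0.0, -0.015]
[27.0, 22.0, 6.0, 0.0, 0.0, -0.015]
[27.0, 23.0, 6.0, 0.0, 0.0, -0.015]
[27.0, 23.0, 6.0, 0.0, 0.0, -0.015]
[26.0, 24.0, 6.0, 0.0, 0.0, -0.015]
```

>>> servo_tool --pt "30 20 0 0 0 -0.015 0" --pt "29 20 0 0 0 -0.015 0" --pt "29 20 6 0 0 -0.015 0" --pt "29 21 6 0 0 -0.015 0" --pt "28 21 6 0 0 -0.015 0" --pt "28 22 6 0 0 -0.015 0" --pt "28 22 6 0 0 -0.015 0" --pt "27 22 6 0 0 -0.015 0"

```text
time_s: 4.0
tool_pos: [0.5082, 0.1383, 0.326]
eef_rot: [0.0, 0.634, 0.773, 0.0]
force: [0.8, -0.5, 1.4]
grip_width: 0.0003
```

>>> servo_tool --pt "27 23 6 0 0 -0.015 0" --pt "20 17 4 0 0 -0.015 0" --pt "10 9 2 0 0 0 0" --pt "0 0 0 0 0 0 0" --pt "0 0 0 0 0 0 0"

```text
time_s: 4.42
tool_pos: [0.5434, 0.203, 0.3138]
eef_rot: [-0.0, 0.622, 0.783, -0.0]
force: [-0.3, -0.2, -0.8]
grip_width: 0.0005
```

```bash
python3 - <<'E'
from h import *
o=observe(); print(o['q'].round(2),o['time_s'],o['tool_pos'])
plan((.558,.232,.126),None,step=30)
E
```

```text
[ 0.1   0.4  -0.79  1.44  0.28  1.42 -0.47] 4.4167 [0.54342271 0.20302113 0.31380418]
n 7 rv [-0.001 -0.    -0.   ]
[4.0, 3.0, 27.0, -0.0, -0.0, -0.0]
[4.0, 3.0, 27.0, -0.0, -0.0, -0.0]
[4.0, 3.0, 27.0, -0.0, -0.0, -0.0]
[4.0, 3.0, 27.0, -0.0, -0.0, -0.0]
[4.0, 3.0, 27.0, -0.0, -0.0, -0.0]
[4.0, 3.0, 27.0, -0.0, -0.0, -0.0]
[4.0, 3.0, 27.0, -0.0, -0.0, -0.0]
```

>>> servo_tool --pt "14 10 0 0 0 0 0" --pt "12 9 0 0 0 0 0" --pt "0 0 25 0 0 0 0" --pt "0 0 30 0 0 0 0" --pt "0 0 30 0 0 0 0" --pt "0 0 29 0 0 0 0" --pt "0 0 0 0 0 0 0" --pt "0 0 0 0 0 0 0"

```text
time_s: 5.08
tool_pos: [0.5559, 0.2302, 0.2002]
eef_rot: [-0.0, 0.623, 0.782, -0.001]
force: [-0.2, 1.3, 0.0]
grip_width: 0.0006
```

```bash
python3 - <<'E'
from h import *
o=observe(); print(o['q'].round(2),o['time_s'],o['tool_pos'])
plan((.558,.232,.126),None,step=30)
s=snapshot('side'); d=s['color']
im=cv2.resize(d[180:320,190:330],None,fx=4.2,fy=4.2,interpolation=cv2.INTER_CUBIC); save('a1',im)
print(P(s,o['tool_pos']),P(s,(.558,.232,.106)))
E
```

```text
[ 0.03  0.5  -0.76  1.57  0.36  1.22 -0.58] 5.0833 [0.55590706 0.23024485 0.2001612 ]
n 3 rv [-0.002  0.001  0.   ]
[0.0, 1.0, 25.0, -0.001, 0.0, 0.0]
[0.0, 1.0, 25.0, -0.001, 0.0, 0.0]
[0.0, 1.0, 25.0, -0.001, 0.0, 0.0]
[[262.42559897 220.65561758]] [[262.78259029 253.91151746]]
```

View pics/a1.png

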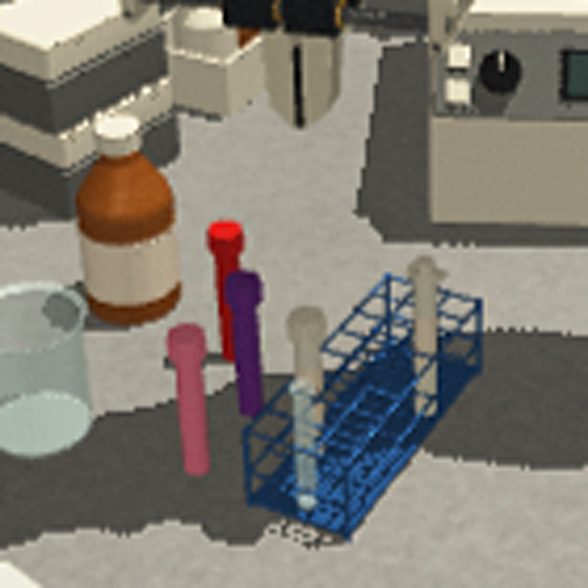

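```bash
python3 - <<'E'
from h import *
S=pickle.load(open('s0.pkl','rb')); d=S['side']
X=[(.148,-.607,.191),(.148,-.607,.21)]; y=np.array([.239,-.971,0])
X+= [tuple(np.array(X[0])+k*y*.05) for k in(-1,1)]
p=P(d,X);print(p)
im=cv2.resize(d['color'][60:180,450:560],None,fx=5,fy=5,interpolation=cv2.INTER_CUBIC)
for q in p: cv2.drawMarker(im,((q+.5-[450,60])*5).astype(int).tolist(),(0,255,0),0,10,1)
save('g0',im)
s=snapshot('top'); o=observe(); q=P(s,[o['tool_pos'],(.558,.232,.106)]);print(o['tool_pos'],q)
im=cv2.resize(s['color'][130:280,130:290],None,fx=4,fy=4,interpolation=cv2.INTER_CUBIC)
for k in q: cv2.drawMarker(im,((k+.5-[130,130])*4).astype(int).tolist(),(0,255,0),0,10,1)
save('g1',im)
E
```

```text
[[487.90552724 139.97942034]
 [489.16356615 134.69023134]
 [490.43549029 144.94021545]
 [485.52086442 135.30353243]]
[0.55724662 0.23219347 0.20256843] [[197.4925186  218.15863745]
 [202.80136617 221.94998787]]
```

View pics/g0.png

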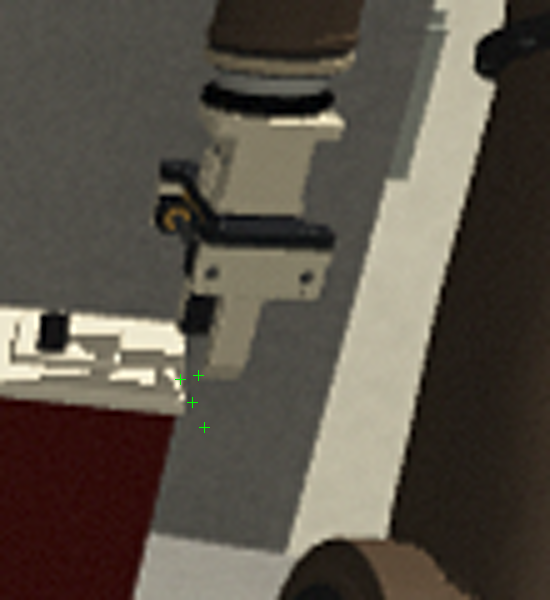

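View pics/g1.png

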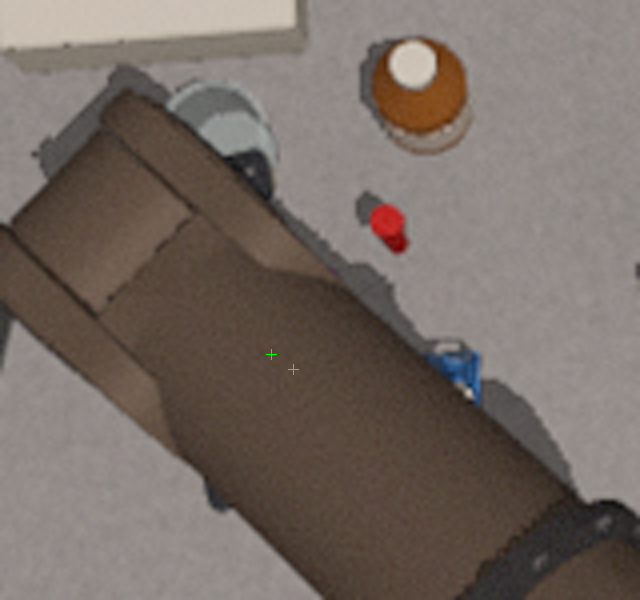

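The side view shows the fingertips ending about row 210, but the reported TCP projects to row 221. The start picture showed about the same offset, so the tips may really be about 30 mm higher than reported. I won't descend on the reported z alone. I'll go up and tilt the tool so that both cameras can see the fingertips, then triangulate them.

>>> servo_tool --pt "0 0 -30 0 0 0 0" --pt "0 0 -35 0 0 0 0" --pt "0 0 -35 0 0 0 0" --pt "0 0 0 -0.02 -0.115 0 0" --pt "0 0 0 -0.02 -0.115 0 0" --pt "0 0 0 -0.02 -0.115 0 0" --pt "0 0 0 -0.02 -0.115 0 0" --pt "0 0 0 -0.02 -0.115 0 0"

```text
time_s: 5.85
tool_pos: [0.5568, 0.2337, 0.3044]
eef_rot: [0.255, 0.597, 0.748, -0.136]
force: [0.5, 1.2, -1.3]
grip_width: 0.0001
```

>>> servo_tool --pt "0 0 0 0 0 0 0" --pt "0 0 0 0 0 0 0" --pt "0 0 0 0 0 0 0"

```text
time_s: 6.1
tool_pos: [0.5567, 0.2325, 0.3017]
eef_rot: [0.252, 0.597, 0.749, -0.137]
force: [-0.1, -0.5, 0.7]
grip_width: 0.0007
```

```bash
python3 - <<'E'
from h import *
S={}
S['o']=o=observe(); print(o['q'].round(2),o['time_s'],o['tool_pos'],o['eef_rot'].round(3))
for n,(x0,y0,x1,y1) in (('side',(180,120,330,260)),('top',(120,120,280,260))):
    s=snapshot(n); S[n]=s; k=4.5
    im=cv2.resize(s['color'][y0:y1,x0:x1],None,fx=k,fy=k,interpolation=cv2.INTER_CUBIC)
    p=P(s,o['tool_pos'])[0]; print(n,p); cv2.drawMarker(im,((p+.5-[x0,y0])*k).astype(int).tolist(),(0,255,0),0,12,1); save('b_'+n,im)
pickle.dump(S,open('s1.pkl','wb'))
E
```

```text
[-0.43  0.51 -0.64  1.43  0.75  1.69 -0.9 ] 6.1 [0.55672557 0.23250764 0.30174277] [ 0.252  0.597  0.749 -0.137]
side [259.84573431 181.54365344]
top [191.08000757 213.50637098]
```

View pics/b_side.png

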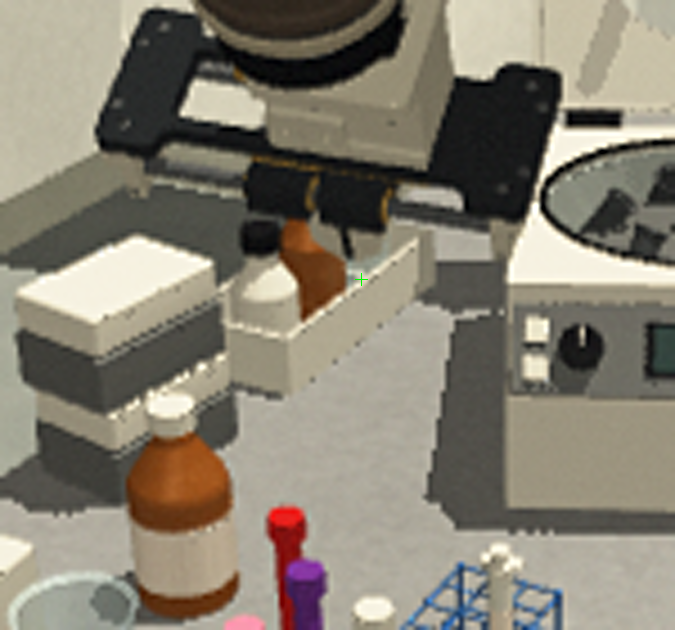

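View pics/b_top.png

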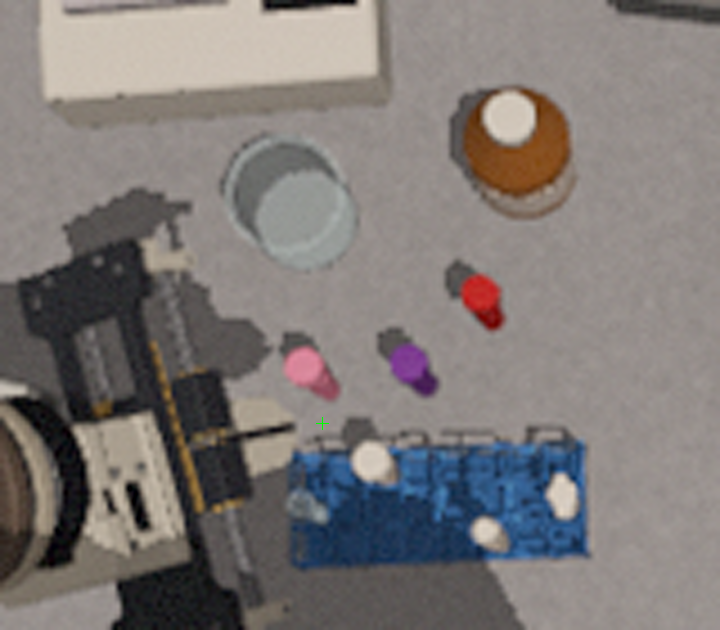

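```bash
python3 - <<'E'
from h import *
S=pickle.load(open('s1.pkl','rb')); o=S['o']; q=o['eef_rot']; R=Ro.from_quat(np.r_[q[1:],q[0]])
def tri(us,ut):
    A=[];b=[]
    for s,u in((S['side'],us),(S['top'],ut)):
        c,d=ray(s,u); M=np.eye(3)-np.outer(d,d); A.append(M); b.append(M@c)
    X=np.linalg.lstsq(np.vstack(A),np.hstack(b),rcond=None)[0]
    print(X.round(4),'reproj err',(P(S['side'],X)-us).round(1),(P(S['top'],X)-ut).round(1),'in tool',(R.inv().apply(X-o['tool_pos'])*1000).round(1))
for u,v in ((350,256),(355,262),(348,250)): tri((180+u/4.5-.5,120+v/4.5-.5),(120+295/4.5-.5,120+427/4.5-.5))
print('tool z',R.apply([0,0,1]))
for n,(x0,y0,x1,y1) in (('side',(235,150,285,190)),('top',(160,195,200,235))):
    s=S[n]; im=cv2.resize(s['color'][y0:y1,x0:x1],None,fx=14,fy=14,interpolation=cv2.INTER_NEAREST)
    for L,c in ((0,(0,255,0)),(-20,(255,255,0)),(-33,(255,0,0)),(-66,(0,0,255))):
        p=P(s,o['tool_pos']+R.apply([0,0,L/1000]))[0]; cv2.drawMarker(im,((p+.5-[x0,y0])*14).astype(int).tolist(),c,0,16,2)
    save('c_'+n,im)
E
```

```text
[0.5541 0.2438 0.3192] reproj err [[0.6 0.1]] [[-0.3 -0.5]] in tool [  0.3   2.  -20.9]
[0.5532 0.2436 0.3164] reproj err [[-0.1 -0. ]] [[0.  0.1]] in tool [  1.8   0.8 -18.6]
[0.5543 0.2437 0.3221] reproj err [[0.9 0.1]] [[-0.4 -0.8]] in tool [ -1.4   2.5 -23.2]
tool z [ 0.2146834  -0.50545491 -0.83571908]
```

View pics/c_side.png

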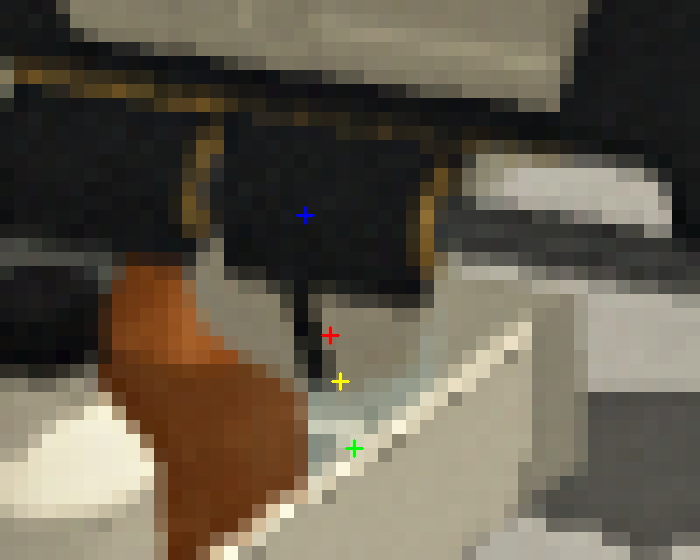

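View pics/c_top.png

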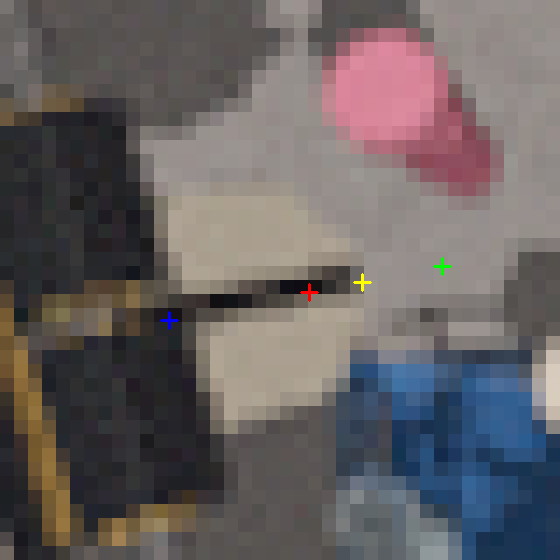

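```bash
python3 - <<'E'
from h import *
S=pickle.load(open('s1.pkl','rb'))
for z in (.2026,.2126,.2226,.2326): print(z,P(S['side'],(.5572,.2322,z)))
S0=pickle.load(open('s0.pkl','rb'))
for z in (.191,.211,.221,.231): print(z,P(S0['side'],(.148-.012,-.607+.0486,z)))
E
```

```text
0.2026 [[261.4805485 220.0085717]]
0.2126 [[261.31233318 216.29511922]]
0.2226 [[261.14240348 212.54382057]]
0.2326 [[260.97073304 208.75409422]]
0.191 [[490.45056974 144.94717971]]
0.211 [[491.83396011 139.24167773]]
0.221 [[492.53301219 136.3585848 ]]
0.231 [[493.23703866 133.45497603]]
```

The fingertips triangulate to about 21 mm behind the reported TCP along the tool axis. The upright pictures suggested nearer 30 mm. I'll untilt and measure again upright, at higher magnification.

>>> servo_tool --pt "0 0 0 0.02 0.115 0 0" --pt "0 0 0 0.02 0.115 0 0" --pt "0 0 0 0.02 0.115 0 0" --pt "0 0 0 0.02 0.115 0 0" --pt "0 0 0 0.02 0.115 0 0" --pt "0 0 0 0 0 0 0" --pt "0 0 0 0 0 0 0"

```text
time_s: 6.78
tool_pos: [0.5592, 0.2267, 0.3011]
eef_rot: [0.001, 0.627, 0.779, 0.0]
force: [-0.5, 0.0, 0.6]
grip_width: 0.0008
```

>>> servo_tool --pt "0 0 25 0 0 0 0" --pt "0 0 35 0 0 0 0" --pt "0 0 35 0 0 0 0" --pt "0 0 25 0 0 0 0" --pt "0 0 0 0 0 0 0" --pt "0 0 0 0 0 0 0" --pt "0 0 0 0 0 0 0"

```text
time_s: 7.37
tool_pos: [0.5569, 0.2335, 0.1824]
eef_rot: [0.001, 0.622, 0.783, 0.001]
force: [0.8, 0.3, 0.8]
grip_width: 0.0006
```

```bash
python3 - <<'E'
from h import *
o=observe(); print(o['q'].round(2),o['time_s'],o['tool_pos'],o['eef_rot'].round(3)); q=o['eef_rot']; R=Ro.from_quat(np.r_[q[1:],q[0]])
s=snapshot('side'); pickle.dump((o,s),open('s2.pkl','wb'))
x0,y0,x1,y1=235,180,295,265; k=7
im=cv2.resize(s['color'][y0:y1,x0:x1],None,fx=k,fy=k,interpolation=cv2.INTER_NEAREST)
for L,c in ((0,(0,255,0)),(-20,(255,255,0)),(-30,(255,0,0)),(-66,(0,0,255))):
    p=P(s,o['tool_pos']+R.apply([0,0,L/1000]))[0]; cv2.drawMarker(im,((p+.5-[x0,y0])*k).astype(int).tolist(),c,0,14,2)
p=P(s,(.558,.232,.106))[0]; cv2.drawMarker(im,((p+.5-[x0,y0])*k).astype(int).tolist(),(0,255,255),0,14,2)
save('d1',im); plan((.558,.232,.126))
E
```

```text
[ 0.02  0.52 -0.76  1.6   0.38  1.18 -0.59] 7.3667 [0.55693221 0.23346285 0.18235871] [0.001 0.622 0.783 0.001]
n 2 rv [ 0.003 -0.001  0.   ]
[-1.0, 0.0, 28.0, 0.002, -0.0, 0.0]
[-1.0, 0.0, 28.0, 0.002, -0.0, 0.0]
```

View pics/d1.png

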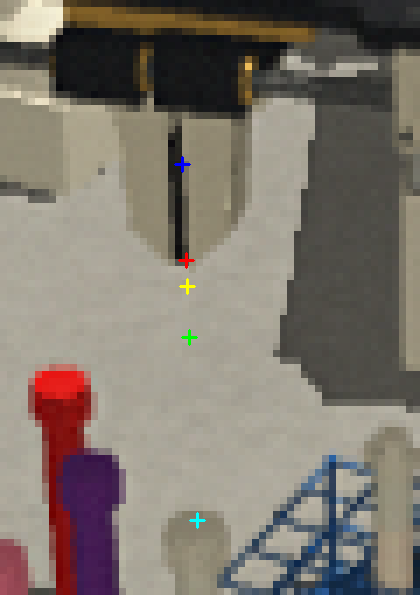

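```bash
python3 - <<'E'
from h import *
o,_=pickle.load(open('s2.pkl','rb')); q=o['eef_rot']; R=Ro.from_quat(np.r_[q[1:],q[0]])
s=snapshot('top'); o=observe(); print(o['tool_pos']); pickle.dump((o,s),open('s3.pkl','wb'))
x0,y0,x1,y1=140,150,240,270; k=5
im=cv2.resize(s['color'][y0:y1,x0:x1],None,fx=k,fy=k,interpolation=cv2.INTER_NEAREST)
for L,c in ((-90,(0,255,0)),(-115,(255,255,0)),(-145,(255,0,0))):
  # frame rectangle 75 x 190
  C=[P(s,o['tool_pos']+R.apply([a*.0375,b*.095,L/1000]))[0] for a,b in((-1,-1),(1,-1),(1,1),(-1,1))]
  cv2.polylines(im,[((np.array(C)+.5-[x0,y0])*k).astype(np.int32)],True,c,1)
save('d2',im)
o,s=pickle.load(open('s2.pkl','rb'))
x0,y0,x1,y1=200,110,330,250; k=5
im=cv2.resize(s['color'][y0:y1,x0:x1],None,fx=k,fy=k,interpolation=cv2.INTER_NEAREST)
for L,c in ((-90,(0,255,0)),(-115,(255,255,0)),(-145,(255,0,0))):
  C=[P(s,o['tool_pos']+R.apply([a*.0375,b*.095,L/1000]))[0] for a,b in((-1,-1),(1,-1),(1,1),(-1,1))]
  cv2.polylines(im,[((np.array(C)+.5-[x0,y0])*k).astype(np.int32)],True,c,1)
save('d3',im)
E
```

```text
[0.55730386 0.23346799 0.18267593]
```

View pics/d2.png

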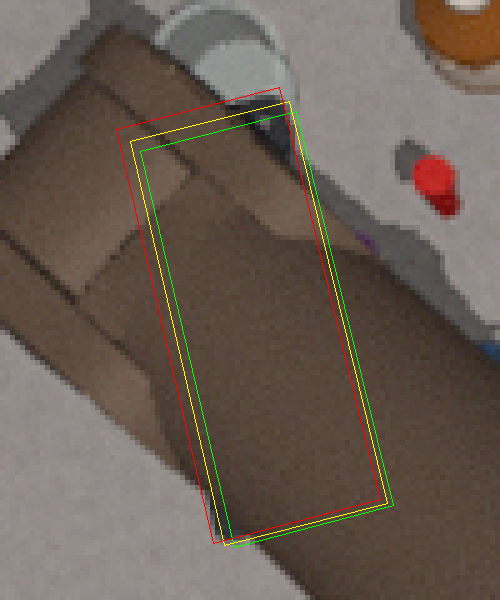

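View pics/d3.png

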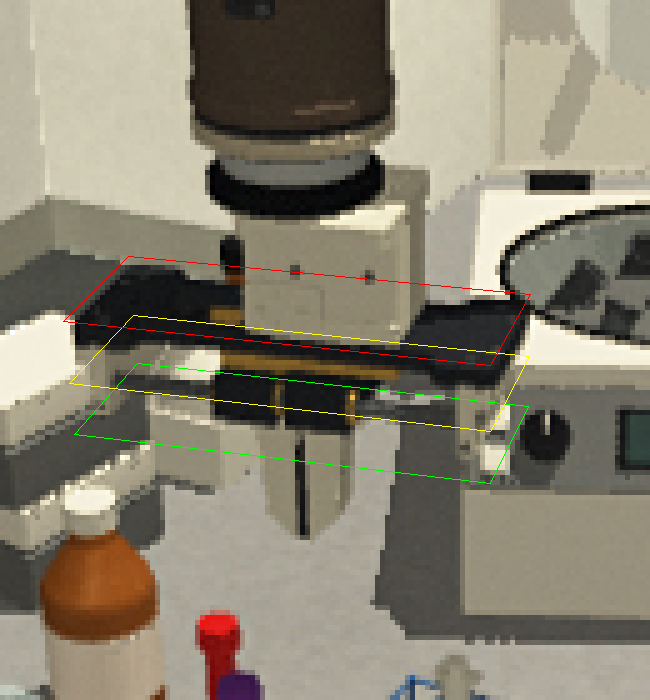

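The upright tips sit about 29 mm behind the reported TCP, with sideways agreement within 2 mm. So the reported tool point and the visible fingertips differ by 25-30 mm along the tool axis. I'll hold at several heights over the same target, so that the hold is right whichever of the two counts. Every hold stays above contact for both.

>>> servo_tool --pt "-1 0 25 0 0 0 0" --pt "-1 0 22 0 0 0 0" --pt "0 0 10 0 0 0 0" --pt "0 0 0 0 0 0 0" --pt "0 0 0 0 0 0 0" --pt "0 0 0 0 0 0 0" --pt "0 0 0 0 0 0 0" --pt "0 0 0 0 0 0 0"

```text
time_s: 8.13
tool_pos: [0.5574, 0.2308, 0.1244]
eef_rot: [0.0, 0.623, 0.783, 0.001]
force: [0.1, -0.3, 0.6]
grip_width: 0.0004
```

>>> servo_tool --pt "0 0 0 0 0 0 0" --pt "0 0 0 0 0 0 0" --pt "0 0 0 0 0 0 0" --pt "0 0 0 0 0 0 0" --pt "0 0 0 0 0 0 0" --pt "0 0 0 0 0 0 0" --pt "0 0 0 0 0 0 0" --pt "0 0 0 0 0 0 0"

```text
time_s: 8.8
tool_pos: [0.5568, 0.2303, 0.1232]
eef_rot: [0.0, 0.622, 0.783, -0.0]
force: [-1.0, 0.2, -0.9]
grip_width: 0.0006
```

```bash
python3 - <<'E'
from h import *
o=observe(); print(o['time_s'],o['tool_pos'],abs(o['qvel']).max(),o['force'].round(1)); q=o['eef_rot']; R=Ro.from_quat(np.r_[q[1:],q[0]])
s=snapshot('side')
x0,y0,x1,y1=230,190,300,275; k=7
im=cv2.resize(s['color'][y0:y1,x0:x1],None,fx=k,fy=k,interpolation=cv2.INTER_NEAREST)
for L,c in ((0,(0,255,0)),(-20,(255,255,0)),(-30,(255,0,0))):
    p=P(s,o['tool_pos']+R.apply([0,0,L/1000]))[0]; cv2.drawMarker(im,((p+.5-[x0,y0])*k).astype(int).tolist(),c,0,14,1)
p=P(s,(.558,.232,.106))[0]; cv2.drawMarker(im,((p+.5-[x0,y0])*k).astype(int).tolist(),(0,255,255),0,14,1)
save('e1',im); plan((.558,.232,.116))
E
```

```text
8.8 [0.55676018 0.23025764 0.12319126] 0.001888081859402555 [-1.   0.2 -0.9]
n 1 rv [-0.  0.  0.]
[1.0, 2.0, 7.0, -0.0, 0.0, 0.0]
```

View pics/e1.png

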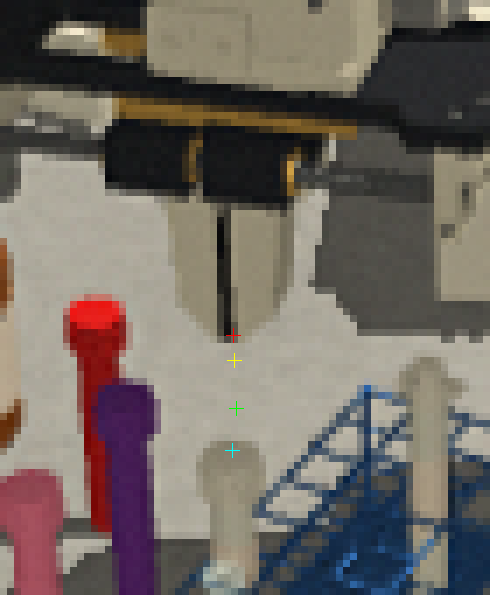

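>>> servo_tool --pt "0 0 0 0 0 0 0" --pt "0 0 0 0 0 0 0" --pt "0 0 0 0 0 0 0" --pt "1 2 4 0 0 0 0" --pt "0 0 3 0 0 0 0" --pt "0 0 0 0 0 0 0" --pt "0 0 0 0 0 0 0" --pt "0 0 0 0 0 0 0"

```text
time_s: 9.52
tool_pos: [0.5584, 0.2317, 0.1161]
eef_rot: [-0.0, 0.622, 0.783, -0.0]
force: [-0.0, -0.3, 0.1]
grip_width: 0.0008
```

>>> servo_tool --pt "0 0 0 0 0 0 0" --pt "0 0 0 0 0 0 0" --pt "0 0 0 0 0 0 0" --pt "0 0 0 0 0 0 0" --pt "0 0 0 0 0 0 0" --pt "0 0 0 0 0 0 0" --pt "0 0 0 0 0 0 0" --pt "0 0 0 0 0 0 0"

```text
time_s: 10.18
tool_pos: [0.5585, 0.2317, 0.1162]
eef_rot: [0.0, 0.623, 0.783, -0.0]
force: [-0.7, 0.5, 0.7]
grip_width: 0.0004
```

>>> servo_tool --pt "0 0 0 0 0 0 0" --pt "0 0 0 0 0 0 0" --pt "0 0 0 0 0 0 0" --pt "0 0 0 0 0 0 0"

```text
time_s: 10.52
tool_pos: [0.5585, 0.2317, 0.1162]
eef_rot: [0.0, 0.623, 0.783, -0.0]
force: [-0.5, -0.7, 0.4]
grip_width: 0.0004
```

```bash
python3 - <<'E'
from h import *
o=observe(); print(o['time_s'],o['tool_pos'],abs(o['qvel']).max(),o['force'].round(1)); plan((.558,.232,.110))
E
```

```text
10.5167 [0.55849998 0.23168314 0.11622562] 0.002071608285450068 [-0.5 -0.7  0.4]
n 1 rv [ 0.  0. -0.]
[0.0, -0.0, 6.0, 0.0, 0.0, -0.0]
```

>>> servo_tool --pt "0 0 3 0 0 0 0" --pt "0 0 2 0 0 0 0" --pt "0 0 0 0 0 0 0" --pt "0 0 0 0 0 0 0" --pt "0 0 0 0 0 0 0" --pt "0 0 0 0 0 0 0" --pt "0 0 0 0 0 0 0" --pt "0 0 0 0 0 0 0"

```text
time_s: 11.18
tool_pos: [0.5585, 0.2317, 0.1113]
eef_rot: [0.0, 0.623, 0.783, 0.0]
force: [0.4, -0.0, -0.5]
grip_width: -0.0001
```

>>> servo_tool --pt "0 0 0 0 0 0 0" --pt "0 0 0 0 0 0 0" --pt "0 0 0 0 0 0 0" --pt "0 0 0 0 0 0 0" --pt "0 0 0 0 0 0 0" --pt "0 0 0 0 0 0 0" --pt "0 0 0 0 0 0 0" --pt "0 0 0 0 0 0 0"

```text
time_s: 11.85
tool_pos: [0.5585, 0.2317, 0.1112]
eef_rot: [0.0, 0.623, 0.783, -0.0]
force: [-0.6, -0.1, -0.2]
grip_width: 0.0003
```

```bash
python3 - <<'E'
from h import *
o=observe(); print(o['time_s'],o['tool_pos'],abs(o['qvel']).max(),o['force'].round(1)); q=o['eef_rot']; R=Ro.from_quat(np.r_[q[1:],q[0]])
s=snapshot('side')
x0,y0,x1,y1=230,190,300,275; k=7
im=cv2.resize(s['color'][y0:y1,x0:x1],None,fx=k,fy=k,interpolation=cv2.INTER_NEAREST)
for L,c in ((0,(0,255,0)),(-30,(255,0,0))):
    p=P(s,o['tool_pos']+R.apply([0,0,L/1000]))[0]; cv2.drawMarker(im,((p+.5-[x0,y0])*k).astype(int).tolist(),c,0,14,1)
save('e2',im)
E
```

```text
11.85 [0.55850422 0.2316731  0.11121434] 0.0014435050574131388 [-0.6 -0.1 -0.2]
```

View pics/e2.png

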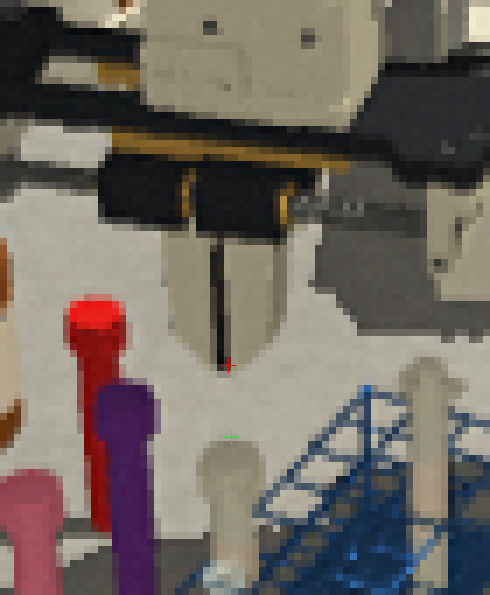

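The twin was held at three heights, with visible fingertips about 45, 38 and 32 mm over the cap and reported TCP 17, 10 and 5 mm over it. There was no contact force. Now I go straight up and over to the rotor.

>>> servo_tool --pt "0 0 -20 0 0 0 0" --pt "0 0 -35 0 0 0 0" --pt "0 0 -38 0 0 0 0" --pt "0 0 -38 0 0 0 0" --pt "0 0 -38 0 0 0 0" --pt "0 0 -38 0 0 0 0" --pt "0 0 -38 0 0 0 0" --pt "0 0 0 0 0 0 0"

```text
time_s: 12.57
tool_pos: [0.56, 0.2339, 0.3643]
eef_rot: [0.002, 0.622, 0.783, 0.005]
force: [-0.6, 0.0, -1.0]
grip_width: 0.0007
```

```bash
python3 - <<'E'
from h import *
o=observe(); print(o['time_s'],o['tool_pos'],o['q'].round(2)); plan((.50,-.02,.36),np.radians(18),step=36)
E
```

```text
12.5667 [0.56002208 0.23390371 0.36427316] [ 0.02  0.42 -0.79  1.28  0.29  1.54 -0.5 ]
n 8 rv [ 0.01  -0.003 -0.087]
[-29.0, -14.0, 0.0, 0.001, -0.0, -0.011]
[-29.0, -15.0, 0.0, 0.001, -0.0, -0.011]
[-29.0, -15.0, 0.0, 0.001, -0.0, -0.011]
[-29.0, -15.0, 0.0, 0.001, -0.0, -0.011]
[-29.0, -16.0, 0.0, 0.001, -0.0, -0.011]
[-28.0, -16.0, 0.0, 0.001, -0.0, -0.011]
[-28.0, -16.0, 0.0, 0.001, -0.0, -0.011]
[-28.0, -17.0, 1.0, 0.001, -0.0, -0.011]
```

>>> servo_tool --pt "-29 -14 0 0 0 -0.011 0" --pt "-29 -15 0 0 0 -0.011 0" --pt "-29 -15 0 0 0 -0.011 0" --pt "-29 -15 0 0 0 -0.011 0" --pt "-29 -16 0 0 0 -0.011 0" --pt "-28 -16 0 0 0 -0.011 0" --pt "-28 -16 0 0 0 -0.011 0" --pt "-28 -17 0 0 0 -0.011 0"

```text
time_s: 13.23
tool_pos: [0.4982, -0.0233, 0.3563]
eef_rot: [0.0, 0.587, 0.809, -0.0]
force: [0.4, -0.2, -0.2]
grip_width: 0.0003
```

```bash
python3 - <<'E'
from h import *
o=observe(); print(o['time_s'],o['tool_pos'],o['q'].round(2)); plan((.62,-.2235,.36),np.radians(22),step=34)
s=snapshot('side'); save('f1',s['color']); s=snapshot('top'); save('f2',s['color'])
E
```

```text
13.2333 [ 0.49822058 -0.02327028  0.3562701 ] [ 0.57  0.21 -0.77  1.54  0.15  1.45  0.11]
n 7 rv [ 0.     0.    -0.068]
[-33.0, 8.0, -1.0, 0.0, 0.0, -0.01]
[-33.0, 7.0, -1.0, 0.0, 0.0, -0.01]
[-33.0, 7.0, -1.0, 0.0, 0.0, -0.01]
[-33.0, 7.0, -1.0, 0.0, 0.0, -0.01]
[-33.0, 6.0, -1.0, 0.0, 0.0, -0.01]
[-33.0, 6.0, -1.0, 0.0, 0.0, -0.01]
[-33.0, 6.0, -1.0, 0.0, 0.0, -0.01]
```

View pics/f1.png

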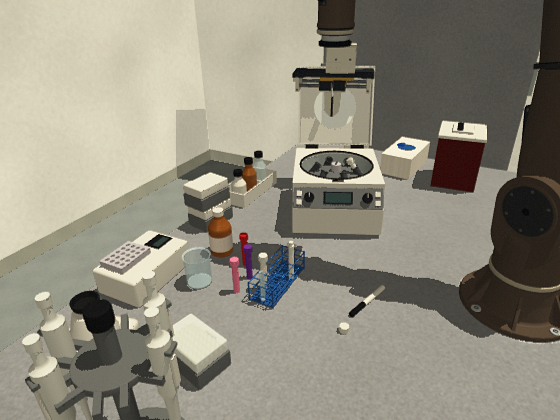

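View pics/f2.png

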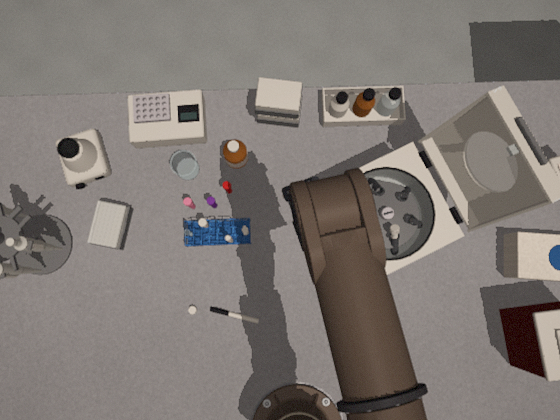

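>>> servo_tool --pt "-33 8 0 0 0 -0.01 0" --pt "-33 7 0 0 0 -0.01 0" --pt "-33 7 0 0 0 -0.01 0" --pt "-33 7 0 0 0 -0.01 0" --pt "-33 6 0 0 0 -0.01 0" --pt "-33 6 0 0 0 -0.01 0" --pt "-30 6 0 0 0 -0.01 0" --pt "0 0 0 0 0 0 0"

```text
time_s: 14.0
tool_pos: [0.6216, -0.227, 0.3536]
eef_rot: [-0.0, 0.561, 0.828, -0.001]
force: [-0.8, -0.6, -2.0]
grip_width: 0.0005
```

>>> servo_tool --pt "0 0 0 0 0 0 0" --pt "0 0 0 0 0 0 0"

```text
time_s: 14.17
tool_pos: [0.6203, -0.2193, 0.3559]
eef_rot: [-0.0, 0.558, 0.83, 0.0]
force: [0.2, 0.0, 1.0]
grip_width: 0.0004
```

```bash
python3 - <<'E'
from h import *
o=observe(); print(o['time_s'],o['tool_pos'],o['q'].round(2)); plan((.6205,-.2235,.24),np.radians(22),step=34)
s=snapshot('side'); save('f3',s['color'][:240]); s=snapshot('top'); save('f4',s['color'])
E
```

```text
14.1667 [ 0.62033544 -0.21929184  0.35593779] [ 0.64  0.5  -0.67  1.15  0.3   1.58  0.42]
n 4 rv [ 0.    -0.001  0.002]
[-1.0, -0.0, 29.0, 0.0, -0.0, 0.001]
[-1.0, -0.0, 29.0, 0.0, -0.0, 0.001]
[-1.0, -0.0, 29.0, 0.0, -0.0, 0.001]
[-1.0, -0.0, 29.0, 0.0, -0.0, 0.001]
```

View pics/f3.png

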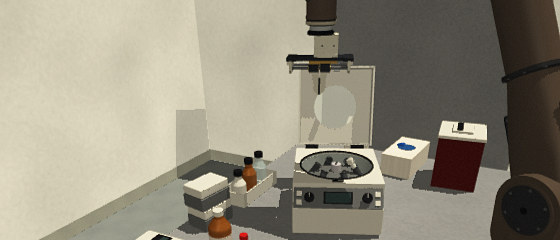

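View pics/f4.png

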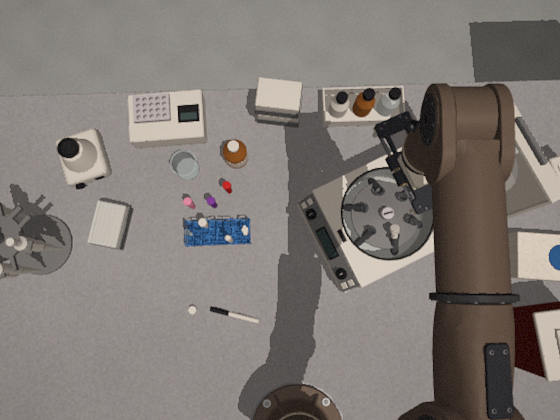

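>>> servo_tool --pt "2 0 20 0 0 0 0" --pt "2 0 32 0 0 0 0" --pt "0 0 32 0 0 0 0" --pt "0 0 31 0 0 0 0" --pt "0 0 0 0 0 0 0" --pt "0 0 0 0 0 0 0" --pt "0 0 0 0 0 0 0"

```text
time_s: 14.85
tool_pos: [0.6195, -0.2164, 0.2437]
eef_rot: [0.001, 0.559, 0.829, 0.001]
force: [-0.5, 0.6, 0.9]
grip_width: 0.0006
```

```bash
python3 - <<'E'
from h import *
o=observe(); print(o['time_s'],o['tool_pos'],o['q'].round(2)); plan((.6205,-.2235,.18),np.radians(22),step=34)
q=o['eef_rot']; R=Ro.from_quat(np.r_[q[1:],q[0]])
for n,(x0,y0,x1,y1),k in (('side',(280,60,400,190),5),('top',(320,110,470,260),4)):
    s=snapshot(n)
    im=cv2.resize(s['color'][y0:y1,x0:x1],None,fx=k,fy=k,interpolation=cv2.INTER_CUBIC)
    for X,c in ((o['tool_pos'],(0,255,0)),(o['tool_pos']+R.apply([0,0,-.029]),(255,0,0)),(np.array([.6205,-.2235,.16]),(0,255,255))):
        p=P(s,X)[0]; cv2.drawMarker(im,((p+.5-[x0,y0])*k).astype(int).tolist(),c,0,12,1)
    save('h_'+n,im)
E
```

```text
14.85 [ 0.61954141 -0.21637509  0.24372172] [ 0.66  0.54 -0.67  1.37  0.33  1.34  0.38]
n 2 rv [0.002 0.001 0.002]
[-3.0, -1.0, 32.0, 0.001, 0.001, 0.001]
[-3.0, -1.0, 32.0, 0.001, 0.001, 0.001]
```

View pics/h_side.png

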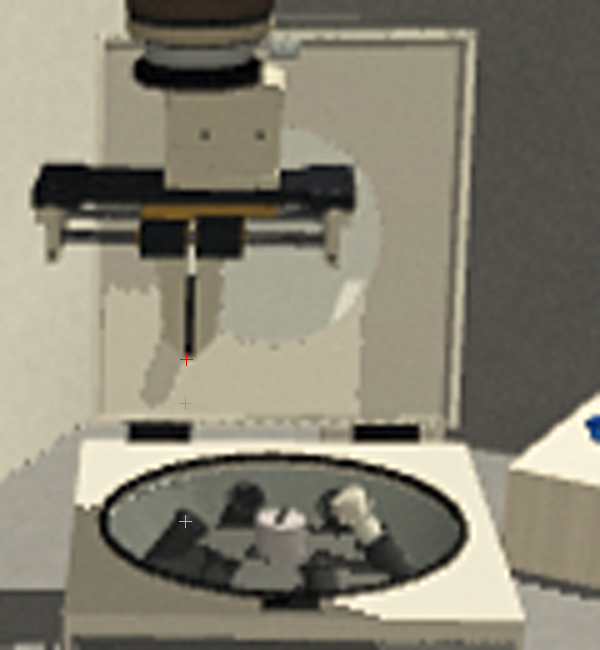

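View pics/h_top.png

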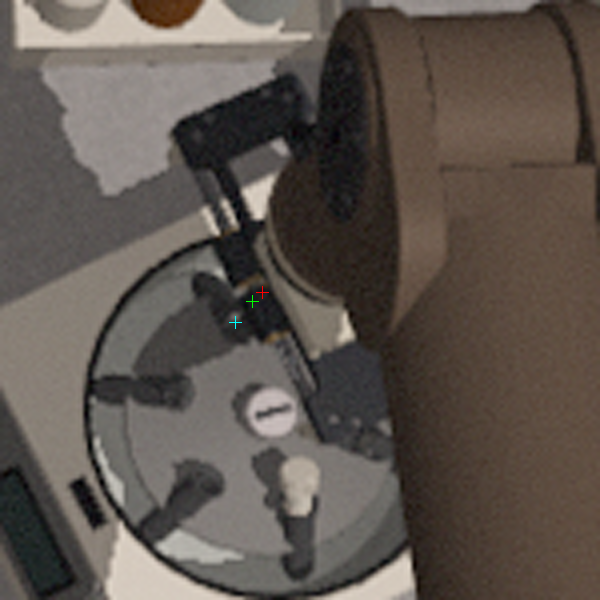

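>>> servo_tool --pt "-4 -1 15 0 0 0 0" --pt "-3 -1 20 0 0 0 0" --pt "0 0 18 0 0 0 0" --pt "0 0 10 0 0 0 0" --pt "0 0 0 0 0 0 0" --pt "0 0 0 0 0 0 0" --pt "0 0 0 0 0 0 0"

```text
time_s: 15.53
tool_pos: [0.6204, -0.224, 0.18]
eef_rot: [0.001, 0.559, 0.829, 0.0]
force: [-0.1, -1.0, -0.1]
grip_width: 0.0005
```

```bash
python3 - <<'E'
from h import *
o=observe(); print(o['time_s'],o['tool_pos'],o['force'].round(1)); plan((.6205,-.2235,.18),np.radians(22),step=34)
q=o['eef_rot']; R=Ro.from_quat(np.r_[q[1:],q[0]])
for n,(x0,y0,x1,y1),k in (('side',(290,90,390,190),6),('top',(340,130,440,260),5)):
    s=snapshot(n)
    im=cv2.resize(s['color'][y0:y1,x0:x1],None,fx=k,fy=k,interpolation=cv2.INTER_CUBIC)
    for X,c in ((o['tool_pos'],(0,255,0)),(o['tool_pos']+R.apply([0,0,-.029]),(255,0,0)),(np.array([.6205,-.2235,.16]),(0,255,255))):
        p=P(s,X)[0]; cv2.drawMarker(im,((p+.5-[x0,y0])*k).astype(int).tolist(),c,0,12,1)
    save('i_'+n,im)
E
```

```text
15.5333 [ 0.62043565 -0.22400978  0.17999314] [-0.1 -1.  -0.1]
n 1 rv [0.002 0.001 0.001]
[0.0, 0.0, -0.0, 0.002, 0.001, 0.001]
```

View pics/i_side.png

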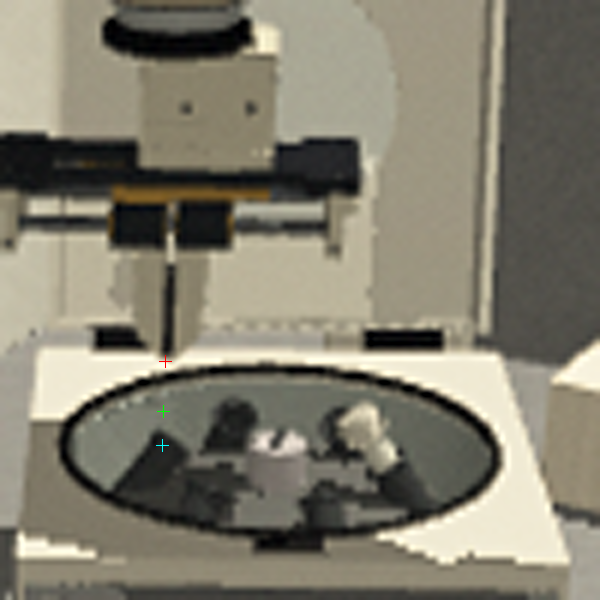

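View pics/i_top.png

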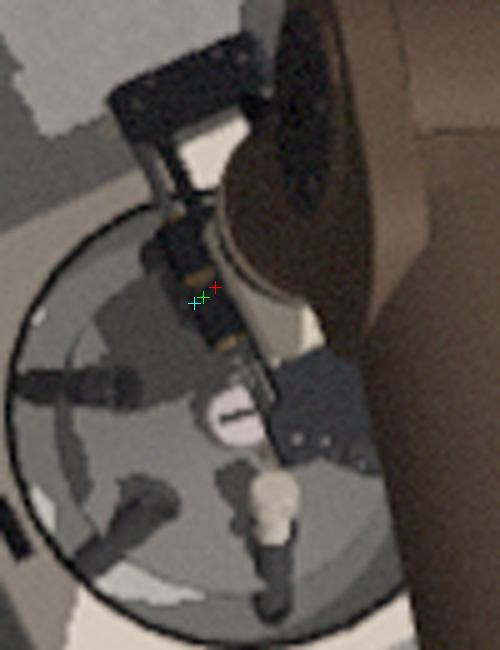

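The tips are directly above the mouth and everything is clear. The visible tips are still about 49 mm up, and the reported TCP is 20 mm up. I hold here, then go lower in steps while watching the force.

>>> servo_tool --pt "0 0 0 0 0 0 0" --pt "0 0 0 0 0 0 0" --pt "0 0 0 0 0 0 0" --pt "0 0 0 0 0 0 0" --pt "0 0 0 0 0 0 0" --pt "0 0 0 0 0 0 0" --pt "0 0 0 0 0 0 0" --pt "0 0 0 0 0 0 0"

```text
time_s: 16.3
tool_pos: [0.6194, -0.2242, 0.1782]
eef_rot: [-0.0, 0.559, 0.829, -0.0]
force: [0.9, 0.1, -0.3]
grip_width: 0.0004
```

>>> servo_tool --pt "0 0 0 0 0 0 0" --pt "0 0 0 0 0 0 0" --pt "0 0 0 0 0 0 0" --pt "0 0 0 0 0 0 0" --pt "0 0 5 0 0 0 0" --pt "0 0 5 0 0 0 0" --pt "0 0 0 0 0 0 0" --pt "0 0 0 0 0 0 0"

```text
time_s: 16.97
tool_pos: [0.619, -0.2242, 0.1675]
eef_rot: [-0.001, 0.559, 0.829, -0.0]
force: [-0.5, 0.0, 0.1]
grip_width: 0.0004
```

>>> servo_tool --pt "0 0 0 0 0 0 0" --pt "0 0 0 0 0 0 0" --pt "0 0 0 0 0 0 0" --pt "0 0 0 0 0 0 0" --pt "0 0 0 0 0 0 0" --pt "0 0 0 0 0 0 0" --pt "0 0 0 0 0 0 0" --pt "0 0 0 0 0 0 0"

```text
time_s: 17.63
tool_pos: [0.6194, -0.2242, 0.1683]
eef_rot: [0.0, 0.559, 0.829, -0.0]
force: [-0.5, 0.3, 0.1]
grip_width: 0.0005
```

>>> servo_tool --pt "0 0 0 0 0 0 0" --pt "0 0 0 0 0 0 0" --pt "0 0 0 0 0 0 0" --pt "0 0 0 0 0 0 0"

```text
time_s: 17.97
tool_pos: [0.6194, -0.2242, 0.1682]
eef_rot: [0.0, 0.559, 0.829, -0.0]
force: [0.6, -0.5, 0.4]
grip_width: 0.0001
```

```bash
python3 - <<'E'
from h import *
o=observe(); print(o['time_s'],o['tool_pos'],o['force'].round(1))
s=snapshot('side'); x0,y0,x1,y1=290,110,390,190
save('j1',cv2.resize(s['color'][y0:y1,x0:x1],None,fx=7,fy=7,interpolation=cv2.INTER_CUBIC))
E
```

```text
17.9667 [ 0.6193998  -0.22420987  0.16821569] [ 0.6 -0.5  0.4]
```

View pics/j1.png

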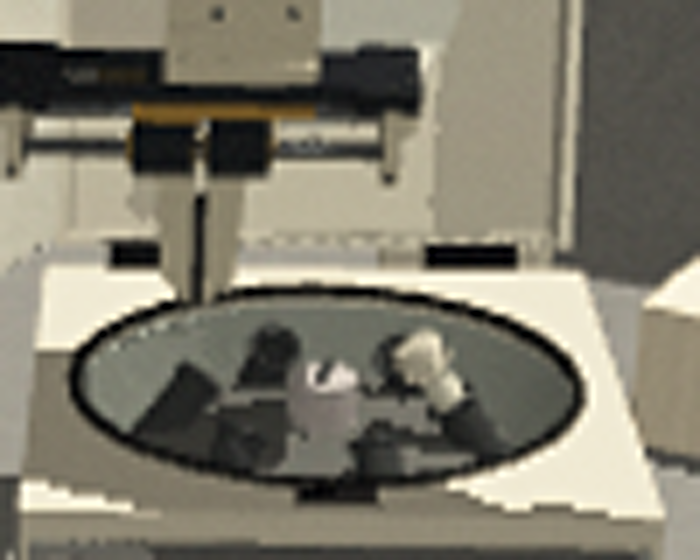

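>>> servo_tool --pt "0 0 2 0 0 0 0" --pt "0 0 2 0 0 0 0" --pt "0 0 0 0 0 0 0" --pt "0 0 0 0 0 0 0" --pt "0 0 0 0 0 0 0" --pt "0 0 0 0 0 0 0" --pt "0 0 0 0 0 0 0" --pt "0 0 0 0 0 0 0"

```text
time_s: 18.68
tool_pos: [0.6195, -0.2242, 0.1643]
eef_rot: [0.0, 0.559, 0.829, 0.0]
force: [-0.1, -0.2, -0.7]
grip_width: 0.0003
```

>>> servo_tool --pt "0 0 0 0 0 0 0" --pt "0 0 0 0 0 0 0" --pt "0 0 0 0 0 0 0" --pt "0 0 0 0 0 0 0" --pt "0 0 0 0 0 0 0" --pt "0 0 0 0 0 0 0" --pt "0 0 0 0 0 0 0" --pt "0 0 0 0 0 0 0"

```text
time_s: 19.35
tool_pos: [0.6194, -0.2242, 0.1642]
eef_rot: [0.0, 0.559, 0.829, -0.0]
force: [-0.4, -0.1, -0.3]
grip_width: 0.0006
```

>>> servo_tool --pt "0 0 -15 0 0 0 0" --pt "0 0 -30 0 0 0 0" --pt "0 0 -35 0 0 0 0" --pt "0 0 -35 0 0 0 0" --pt "0 0 -35 0 0 0 0" --pt "0 0 -35 0 0 0 0" --pt "0 0 -20 0 0 0 0" --pt "0 0 0 0 0 0 0"

```text
time_s: 20.02
tool_pos: [0.6211, -0.2238, 0.3748]
eef_rot: [0.004, 0.559, 0.829, 0.002]
force: [-0.1, 0.3, 0.3]
grip_width: 0.0
```

```bash
python3 - <<'E'
from h import *
o=observe(); print(o['time_s'],o['tool_pos'],o['force'].round(1)); plan((.47,-.0,.37),None,step=34)
E
```

```text
20.0167 [ 0.62111314 -0.22380643  0.37482081] [-0.1  0.3  0.3]
n 8 rv [ 0.007  0.004 -0.   ]
[33.0, -7.0, 0.0, 0.001, 0.001, -0.0]
[33.0, -7.0, 0.0, 0.001, 0.001, -0.0]
[33.0, -7.0, 0.0, 0.001, 0.001, -0.0]
[33.0, -7.0, 0.0, 0.001, 0.001, -0.0]
[33.0, -7.0, 1.0, 0.001, 0.001, -0.0]
[33.0, -7.0, 1.0, 0.001, 0.001, -0.0]
[33.0, -7.0, 1.0, 0.001, 0.001, -0.0]
[33.0, -7.0, 1.0, 0.001, 0.001, -0.0]
```

>>> servo_tool --pt "25 -5 0 0 0 0 0" --pt "33 -7 0 0 0 0 0" --pt "33 -7 0 0 0 0 0" --pt "33 -7 0 0 0 0 0" --pt "33 -7 0 0 0 0 0" --pt "33 -7 0 0 0 0 0" --pt "33 -7 0 0 0 0 0" --pt "25 -5 0 0 0 0 0"

```text
time_s: 20.68
tool_pos: [0.4762, -0.0114, 0.3689]
eef_rot: [-0.0, 0.558, 0.83, -0.0]
force: [1.7, 0.7, 0.4]
grip_width: 0.0003
```

>>> servo_tool --pt "0 0 0 0 0 0 0" --pt "0 0 0 0 0 0 0" --pt "0 0 0 0 0 0 0" --pt "0 0 0 0 0 0 0"

```text
time_s: 21.02
tool_pos: [0.4785, -0.0152, 0.3687]
eef_rot: [-0.0, 0.56, 0.829, -0.0]
force: [0.2, -2.2, 1.0]
grip_width: 0.0001
```

```bash
python3 - <<'E'
from h import *
o=observe(); print(o['time_s'],o['tool_pos'],o['force'].round(1),abs(o['qvel']).max())
S=pickle.load(open('s0.pkl','rb'))
for n,(x0,y0,x1,y1) in (('side',(170,140,390,320)),('top',(160,120,450,270))):
    s=snapshot(n); d=cv2.absdiff(s['color'],S[n]['color'])
    im=s['color'][y0:y1,x0:x1]; save('k_'+n,cv2.resize(im,None,fx=2.7,fy=2.7,interpolation=cv2.INTER_CUBIC))
E
```

```text
21.0167 [ 0.47850017 -0.01517052  0.36873316] [ 0.2 -2.2  1. ] 0.006786852223105115
```

View pics/k_side.png

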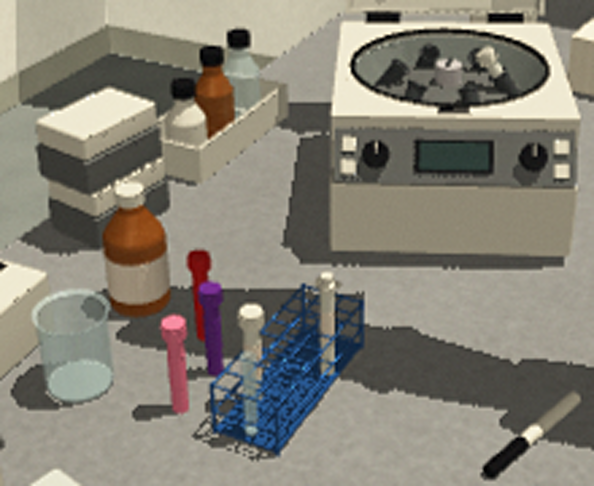

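View pics/k_top.png

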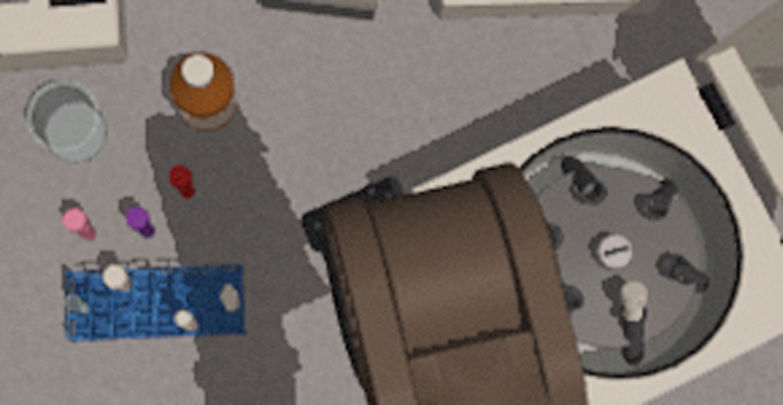

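Nothing has moved: the rotor angle, all the tubes and the bystanders look as they did at the start. The hand is about 0.33 m from the place. I hand the job in.

```bash
python3 - <<'E'
from rig import close_job
print(close_job())
E
```

```text
the job is handed in; nothing more can be done
None
```

I pointed with closed fingers first at the twin (the wide white cap in the rack), then at the empty rotor place across from the loaded one. I came down on each from above, then drew back about 0.33 m. I handed in at about 21 s, with no contact force at any time.

**Last checks:** both cameras show the rotor angle, the tubes and the bystanders as they were at the start. The gripper is clear of everything.

**One check disagreed:** the visible fingertips sit about 29 mm behind the reported tool point when upright. In the tilted two-camera view the gap came out at about 21 mm. I could not tell which of the two counts as the fingertips, so I held for about a second or more at three heights over each target:

| Target | Reported tool point above target | Visible fingertips above target |
|---|---|---|
| Twin cap | 17, 10 and 5 mm | about 45, 38 and 32 mm |
| Empty place | 19, 8 and 4 mm | about 48, 36 and 32 mm |

If the visible tips are what counts, the lowest holds were at about 32 mm, a little over a couple of centimetres. If the reported point is right, the lowest hold over the rotor place was close to the sleeve's rim, but no force showed.

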